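# Slide the grooved sample under the profile scanner

### The job

Take the sample carrier with the wavy groove by its upright grip and slide it along the table, tab end towards the robot, under the scanner head until it covers the grey inlay there, square with the head and with the sample centred below it. Do not lift the carrier off the table, do not touch the scanner with anything, leave the carrier with the stepped sample where it is, and let go at the end.

Things in the scene. Friction and masses are not known exactly. Their poses are not given: they have to be found in the camera images.
- wave_carrier: Loose carrier to move, 0.3 to 0.6 kg: grey metal plate 200 (x) x 80 (y) x 8 mm, origin at centre of its underside. Its +x end bears a white flat block 70 x 50 mm, centred x=+60 mm, top 20 mm above table, dark wavy groove. At its -x end, centred x=-70 mm, stands a black grip tab 36 (x) x 12 (y) mm, from 8 to 50 mm above table, tab towards robot. Starts left or right of the scanner.
- scanner: Fixed scanner. Origin on table below the middle of its black head; -x faces out of its open front, towards the robot. Head 64 (x) x 150 (y) mm, underside 40 mm above table, top 150 mm; shallow notch below. Aluminium plate on top (to 162 mm, x -40 to +150 mm), from a 40 mm column at x=+120 mm; its foot, 120 mm wide, begins at x=+90 mm. Front and sides are open.
- home (a point): Centre of the flush grey inlay, 200 (x) x 80 (y) mm, on the table below and before the scanner head, 60 mm towards -x from the scanner's origin; axes as the scanner's; it cannot be felt. The carrier is home when its origin is here and the x axes agree: the block is then centred below the head and the tab (too tall to go under) is 98 mm in front of the head's front face.
- step_carrier: The other loose carrier, to be left alone: same plate, tab and origin, but its white block is a staircase of three steps (tops 15, 22 and 29 mm above the table). It starts on the other side of the scanner.
Things that resemble listed ones, but are neither listed nor needed, are in the scene too. What is shaped like the wave_carrier but purple or red is not meant.

How it is judged:
By the outcome, as a careful person would: the job done as asked, in the order asked, and still so for the second after the job is handed in, with the robot touching nothing.
It also fails if it takes over 40 s, if anything falls off the work surface, if the arm or the gripper's body presses on something with over 40 N, if the wrist force passes 120 N, or if a joint passes its speed limit or range.

### The arm

A 6-joint arm with a two-finger parallel gripper is mounted at the origin on the work surface. World frame = base frame: x ahead of the robot, y to its left, z up, the work surface at z = 0. Lengths are in mm, angles in rad, forces in N, time in s.
With the tool pointing down it reaches from about 350 to 875 mm from the base axis. Payload 4.2 kg.
Tool frame: the origin (TCP) lies between the finger pads; the fingertips stand 11 mm ahead of it and the grasp point (between the pads) lies 8 mm behind it; z points along the fingers, y is the direction in which the jaws open and shut (so a half turn about z gives the same grasp; the last joint's range is limited). The gripper opens to 85 mm and grips with 20 to 120 N. Pads are 22 mm wide; open, the fingers measure 114 mm over their backs; the gripper's body (76 mm by 85 mm) begins 54 mm behind the grasp point. The pads swing forward as they close: fully open they stand 13 mm farther back than shut.
Start: joints at [-0.998, 0.385, 0.008, 0, -1.194, -0.259], TCP at [192.937, -594.453, 242.312] pointing down, gripper open.
Joint ranges: [-3.14, 3.14], [-1.21, 2.06], [-1.07, 1.41], [-3.16, 2.05], [-2.99, -0.16], [-3.1, 3.1]. Speed limits (rad/s): [2.79, 2.79, 3.14, 3.14, 3.14, 3.14].

### API

Orientations are given as a unit quaternion [x, y, z, w].
In Python, from bench import * gives the robot as it stands.
- The arm moves only by the tool servo_tool, never from a script. Its argument "rows" is a list of rows, each a list of 7 numbers: the opening, from 0 (shut) to 1 (fully open), then the shift along the tool's x, y, z in cm, then the turn, a rotation vector about the tool's x, y, z in degrees. A call has 1 to 12 rows; each row shifts and turns the commanded pose from where the row before left it, along the tool's axes as they then stand; what a row does not reach is not made up. A row lasts 1/10 s, in which the tool goes at most 50 mm and 8.59 degrees, less where a joint would pass 70% of its speed; a pose out of reach is approached as far as the arm can. A call is refused whole if a number of a shift passes 5 or a number of a turn 8.59, either way. A call with a gripper value outside its range is refused whole. The fingers move at their own pace and stop on an object; the grip force is fixed at half the most. Time passes only in rows, so rows that do not move let the fingers close. It gives the time, the measured TCP pose, the force and the opening at its end, in the units of the state.
- read_state(): the state, without advancing time (a new reading comes with each control period).
- get_image(name): name is "scene" or "top"; returns a dict with "image" (480x640x3 uint8, red, green, blue), "mtx" (3x3 intrinsics, pixels), "k1" (the pictures are not rectified: a ray, as slopes to the right and down, at radius r is drawn at 1 + k1 r^2 times it, then the intrinsics apply), "extrinsics" (4x4, takes a point from camera to world coordinates). Camera axes: x right, y up, looking along -z (the intrinsics and any distortion apply to the point x, -y, -z); pixel columns grow to the right and rows downward; lengths in mm; the calibration is good to about 2 mm. A picture is of the moment at which its call begins. There is no depth.
- job_done(): hands the job in, once; it reports no verdict.
The state is a dict: "clock": time; "joints": joint angles; "joint_vel": joint speeds; "joint_efforts": joint torques, N m; "position": TCP position; "ee_rot": TCP orientation; "contact_force": force on the tool from outside, world axes, zero at the start; "wrist_torque": the same for the moment, N m; "gripper_width": finger opening in mm.
Only numpy, scipy, OpenCV 4.12 (cv2) and the standard library are available. Lean on these libraries where they do the work, as an engineer would, in place of code of your own. Each camera call takes 0.05 s, during which the arm holds its last target. There are 200 camera calls.

## Working session

There is one attempt and no reset: what is moved stays moved. The work goes in short steps, Python scripts to look and compute and a tool call to move; the robot and the scene stay as the last step left them, time stands still between calls to the robot, and variables do not carry over. Pictures are saved under pics/ and viewed, about 8 in all and at most 12, crops included, and the job is handed in when it is done.

Besides the shell and the picture viewer there is one more tool, called as name([rows], argument=value, ...), one row to a line, values as JSON. servo_tool: Moves the arm, as the interface text tells. Its arguments: {"type":"object","properties":{"rows":{"type":"array","items":{"type":"array","items":{"type":"number"}}}},"required":["rows"]}

```bash
mkdir -p pics
cat > h.py <<'E'
from bench import *
import numpy as np, cv2
def snap(n,tag):
    d=get_image(n); cv2.imwrite(f"pics/{tag}.png",d["image"][:,:,::-1]); np.save(f"pics/{tag}.npy",d,allow_pickle=True); return d
def load(tag): return np.load(f"pics/{tag}.npy",allow_pickle=True).item()
def ray(d,uv):
    uv=np.atleast_2d(np.array(uv,float)); K=np.array(d["mtx"]); k=d["k1"]
    p=cv2.undistortPoints(uv.reshape(-1,1,2),K,np.array([k,0,0,0.])).reshape(-1,2)
    E=np.array(d["extrinsics"]); r=np.c_[p[:,0],-p[:,1],-np.ones(len(p))]@E[:3,:3].T
    return E[:3,3],r
def onz(d,uv,z):
    c,r=ray(d,uv); return c+r*((z-c[2])/r[:,2])[:,None]
def proj(d,P):
    P=np.atleast_2d(np.array(P,float));E=np.array(d["extrinsics"]);q=(P-E[:3,3])@E[:3,:3]
    return cv2.projectPoints(np.c_[q[:,0],-q[:,1],-q[:,2]],np.zeros(3),np.zeros(3),np.array(d["mtx"]),np.array([d["k1"],0,0,0.]))[0].reshape(-1,2)
E
python3 - <<'E'
from h import *
for n in("scene","top"):
    d=snap(n,n+"0");print(n,d["k1"],np.round(d["mtx"],1).tolist(),np.round(d["extrinsics"],3).tolist())
s=read_state();print(s["position"],s["ee_rot"],s["contact_force"],s["gripper_width"],s["clock"])
E
```

```text
scene -0.039319046181731064 [[471.0, 0.0, 321.1], [0.0, 471.0, 234.2], [0.0, 0.0, 1.0]] [[0.777, -0.35, 0.524, 1076.547], [0.63, 0.426, -0.649, -628.616], [0.003, 0.834, 0.551, 637.604], [0.0, 0.0, 0.0, 1.0]]
top -0.06358024257786953 [[501.9, 0.0, 327.5], [0.0, 501.9, 239.7], [0.0, 0.0, 1.0]] [[0.132, 0.967, -0.219, 287.052], [-0.991, 0.127, -0.034, 51.066], [-0.005, 0.222, 0.975, 1138.024], [0.0, 0.0, 0.0, 1.0]]
[ 192.76962586 -594.00311988  241.32855189] [-1.56168312e-01  9.87729967e-01  9.63419350e-04 -2.04880899e-04] [ 0.87251076  0.09350815 -0.95697938] 85.467463683868 0.1
```

View pics/top0.png

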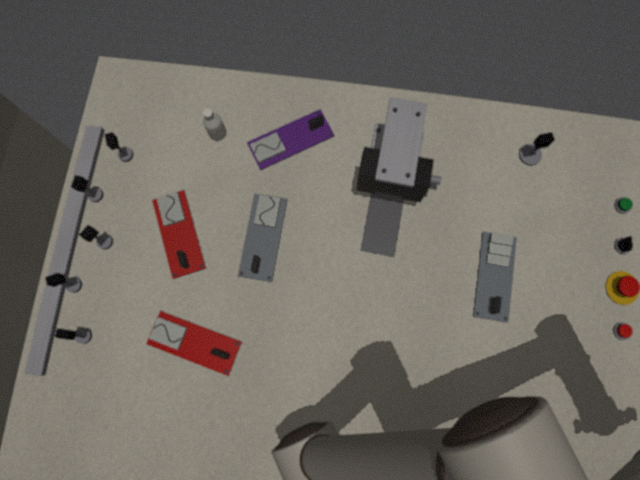

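View pics/scene0.png

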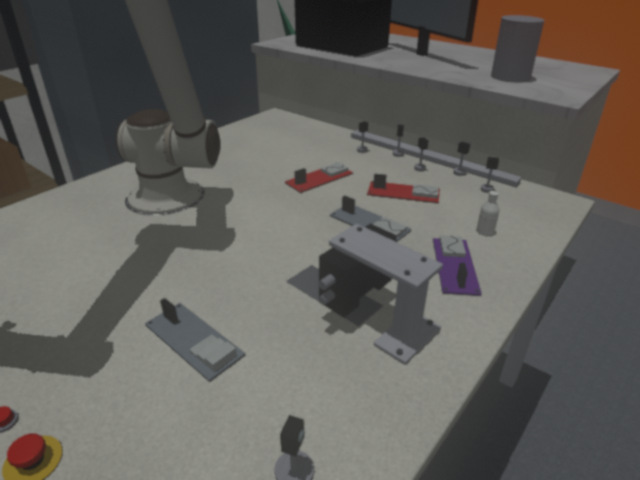

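The top view has these candidates:
- Grey plate with a wavy groove at (263,237).
- Grey plate with stairs at (495,277), which is the step_carrier.
- Purple plate at (290,140).
- Red plates at (180,235) and (195,343).

Only (263,237) is grey and wavy. The scanner head is at (395,172) and the inlay at (382,225). I'll confirm with a crop and measure.

Run:
```python
from h import *
d=load("top0"); im=d["image"]; 
c=im[90:300,220:450]; cv2.imwrite("pics/c1.png",cv2.resize(c,None,fx=2.8,fy=2.8,interpolation=cv2.INTER_CUBIC)[:,:,::-1])
for u,v in((262,235),(250,250),(380,235),(372,220),(330,200),(300,250),(265,210),(255,264)): print((u,v),im[v,u])
hsv=cv2.cvtColor(im,cv2.COLOR_RGB2HSV).astype(int)
L=im.astype(int); blue=L[:,:,2]-L[:,:,0]
print("blue",blue[235,262],blue[235,380],blue[200,330])
def comp(mask,seed,z):
    n,lab=cv2.connectedComponents(mask.astype(np.uint8)); m=(lab==lab[seed[1],seed[0]]).astype(np.uint8)
    ct=max(cv2.findContours(m,cv2.RETR_EXTERNAL,cv2.CHAIN_APPROX_NONE)[0],key=cv2.contourArea).reshape(-1,2)
    P=onz(d,ct,z)[:,:2]; r=cv2.minAreaRect(P.astype(np.float32)); print(seed,np.round(r[0],1),np.round(r[1],1),round(r[2],2),len(ct),np.round(ct.min(0)),ct.max(0)); return m
g=(L.max(2)<125)
comp(g,(262,235),8);comp(g,(495,277),8)
comp(g,(380,235),0)
```

```text
(262, 235) [90 92 93]
(250, 250) [87 92 92]
(380, 235) [78 77 80]
(372, 220) [86 85 85]
(330, 200) [141 135 125]
(300, 250) [137 131 122]
(265, 210) [107 111 106]
(255, 264) [46 45 43]
blue 3 2 -16
(262, 235) [528.7 240.7] [ 85.3 204.2] 88.56 365 [237 193] [287 282]
(495, 277) [ 506.8 -298.8] [ 84.4 202.7] 87.42 252 [472 231] [516 322]
(380, 235) [710.8 -47.7] [205.9 384.3] 69.87 554 [351  98] [441 257]
```

View pics/c1.png

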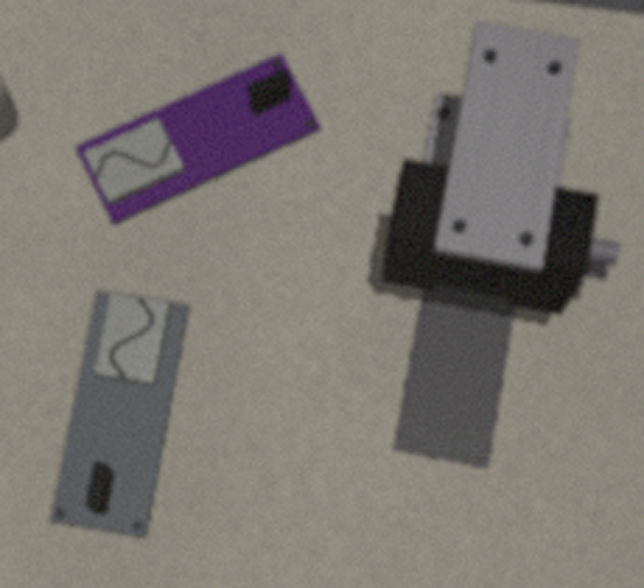

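The crop confirms it: the grey plate with the wavy groove is at crop (120,410), with its tab at (100,487). The inlay's front edge runs from crop (396,450) to (488,465).

```bash
cat >> h.py <<'E'
def line(p): # fit line: point, dir
    v=cv2.fitLine(np.array(p,np.float32),cv2.DIST_HUBER,0,.01,.01).ravel(); return v[2:],v[:2]
def cross(prof,th):
    i=np.where(np.diff((prof<th).astype(int))!=0)[0]; return [k+(th-prof[k])/(prof[k+1]-prof[k]) for k in i]
def inlay(d,th=108):
    g=cv2.GaussianBlur(d["image"],(0,0),1).max(2).astype(float); l=[];r=[];f=[]
    for v in range(212,246):
        c=cross(g[v,345:420],th); l.append((345+c[0],v)); r.append((345+c[-1],v))
    for u in range(366,391):
        c=cross(g[235:268,u],th); f.append((u,235+c[-1]))
    return [onz(d,x,0)[:,:2] for x in(l,r,f)]
E
python3 - <<'E'
from h import *
d=load("top0")
l,r,f=inlay(d)
a=[]
for p in(l,r,f):
    q,v=line(p); print(np.round(q,1),np.round(v,4), np.degrees(np.arctan2(v[1],v[0])))
ql,vl=line(l);qr,vr=line(r);qf,vf=line(f)
vl*=np.sign(vl[0]);vr*=np.sign(vr[0]);vf*=np.sign(vf[1])
x=vl+vr+np.array([vf[1],-vf[0]]);x/=np.linalg.norm(x);y=np.array([-x[1],x[0]])
c=x*(qf@x+100)+y*((ql@y+qr@y)/2)
print("yaw",np.degrees(np.arctan2(x[1],x[0])),"width",ql@y-qr@y,"home",c)
g=cv2.GaussianBlur(d["image"],(0,0),1).max(2)
for seed in((262,235),(495,277)):
    n,lab=cv2.connectedComponents((g<112).astype(np.uint8));m=(lab==lab[seed[1],seed[0]]).astype(np.uint8)
    ct=max(cv2.findContours(m,0,cv2.CHAIN_APPROX_NONE)[0],key=cv2.contourArea).reshape(-1,2)
    h=cv2.convexHull(ct).reshape(-1,2);P=onz(d,h,8)[:,:2].astype(np.float32);R=cv2.minAreaRect(P);print(R,np.round(cv2.boxPoints(R),1).tolist())
# tab: dark top at z=50
for box in((240,285,245,280),(480,510,290,315)):
    s=d["image"][box[2]:box[3],box[0]:box[1]].max(2); u=np.argwhere(s<65)[:,::-1]+[box[0],box[2]]
    print("tab",u.mean(0),np.round(onz(d,u.mean(0),29),1),len(u))
# top aluminium plate z=162
s=d["image"]; m=((s.min(2)>125)).astype(np.uint8); m[:95]=0; 
n,lab=cv2.connectedComponents(m); print("plate px",(lab==lab[130,400]).sum(), s[130,400],s[130,340])
# predicted: project scanner features
ex=np.r_[x,0];ey=np.r_[y,0];S=np.r_[c,0]+60*ex
pts=[S+ex*a+ey*b+np.array([0,0,z]) for a,b,z in((-40,-20,162),(-40,20,162),(-32,75,150),(-32,-75,150),(32,75,150),(32,-75,150),(150,0,162))]
print(np.round(proj(d,pts),1).tolist())
E
```

```text
[579.7   9.6] [ 0.9986 -0.052 ] -2.9793603
[597.8 -70.9] [ 0.998  -0.0633] -3.6296058
[525.3 -28.5] [0.0736 0.9973] 85.781525
yaw -3.6091468 width 79.172005 home [625.2318   -32.942936]
((528.4583129882812, 240.07656860351562), (80.79460906982422, 199.951416015625), 88.40152740478516) [[427.3999938964844, 202.5], [627.2999877929688, 196.89999389648438], [629.5, 277.70001220703125], [429.6000061035156, 283.20001220703125]]
((506.3160400390625, -298.6800231933594), (82.6639404296875, 199.7905731201172), 87.66757202148438) [[404.79998779296875, -335.8999938964844], [604.4000244140625, -344.0], [607.7999877929688, -261.3999938964844], [408.20001220703125, -253.3000030517578]]
tab [255.28030303 264.18939394] [[459.2 243.   29. ]] 132
tab [494.41361257 304.60209424] [[ 438.3 -296.4   29. ]] 191
plate px 269466 [126 123 123] [144 137 124]
[[403.6, 183.4], [384.4, 179.9], [358.4, 173.4], [429.5, 186.7], [363.8, 145.4], [434.0, 158.3], [408.3, 99.3]]
```

servo_tool([
  [1,0,0,0,0,0,6.5],
  [1,0,0,0,0,0,6.5],
  [1,0,0,0,0,0,6.6],
  [1,-3.1,3.6,0,0,0,0],
  [1,-3.1,3.6,0,0,0,0],
  [1,-3.1,3.6,0,0,0,0],
  [1,-3.1,3.6,0,0,0,0],
  [1,-3.1,3.6,0,0,0,0],
  [1,-3.1,3.6,0,0,0,0],
  [1,-3.1,3.6,0,0,0,0],
  [1,-3.1,3.6,0,0,0,0],
  [1,-3.1,3.6,0,0,0,0],
])

```text
clock: 1.3
position: [481.8, -276.7, 242.1]
ee_rot: [0.014, 1.0, 0.0, -0.0]
contact_force: [0.3, -1.0, -0.4]
gripper_width: 85.6
```

servo_tool([
  [1,0.33,4.7,0,0,0,0],
  [1,0.33,4.7,0,0,0,0],
  [1,0.33,4.7,0,0,0,0],
  [1,0.33,4.7,0,0,0,0],
  [1,0.33,4.7,0,0,0,0],
  [1,0.33,4.7,0,0,0,0],
  [1,0.33,4.7,0,0,0,0],
  [1,0.33,4.7,0,0,0,0],
  [1,0.33,4.7,0,0,0,0],
  [1,0.33,4.7,0,0,0,0],
  [1,0.33,4.7,0,0,0,0],
  [1,0,0.3,0,0,0,0],
])

```text
clock: 2.5
position: [459.1, 246.7, 241.6]
ee_rot: [0.012, 1.0, 0.0, -0.0]
contact_force: [-0.6, -0.4, 0.1]
gripper_width: 85.2
```

servo_tool([
  [1,0,0,4.5,0,0,0],
  [1,0,0,4.5,0,0,0],
  [1,0,0,3.5,0,0,0],
  [1,0,0,0,0,0,0],
])

```text
clock: 2.9
position: [456.3, 239.3, 112.5]
ee_rot: [0.015, 1.0, -0.004, -0.005]
contact_force: [0.0, -0.5, -0.7]
gripper_width: 85.4
```

Run:
```python
from h import *
for n in("scene","top"): d=snap(n,n+"1")
s=read_state();print(s["position"],s["ee_rot"])
a=load("scene1")["image"][150:300,270:490];b=load("top1")["image"][170:320,190:410]
cv2.imwrite("pics/c2.png",cv2.resize(np.vstack([a,b]),None,fx=2,fy=2,interpolation=cv2.INTER_CUBIC)[:,:,::-1])
```

```text
[459.8733048 242.1130329 117.7320317] [ 1.40366257e-02  9.99901365e-01 -4.82451373e-04  2.60418037e-05]
```

View pics/c2.png

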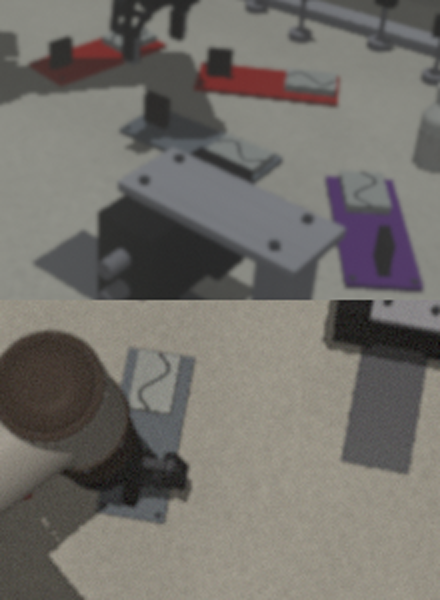

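The picture shows the fingers above the tab of the grey wavy carrier, at top-camera crop (150,470). I'll descend and close.

servo_tool([
  [1,0,0,3.5,0,0,0],
  [1,0,0,3.0,0,0,0],
  [1,0,0,2.2,0,0,0],
  [1,0,0,0,0,0,0],
  [1,0,0,0,0,0,0],
  [1,0,0,0,0,0,0],
])

```text
clock: 3.6
position: [460.9, 243.6, 32.7]
ee_rot: [0.014, 1.0, 0.002, 0.002]
contact_force: [-0.2, -0.2, 0.2]
gripper_width: 85.4
```

servo_tool([
  [0,0,0,0,0,0,0],
  [0,0,0,0,0,0,0],
  [0,0,0,0,0,0,0],
  [0,0,0,0,0,0,0],
  [0,0,0,0,0,0,0],
  [0,0,0,0,0,0,0],
  [0,0,0,0,0,0,0],
  [0,0,0,0,0,0,0],
  [0,0,0,0,0,0,0],
  [0,0,0,0,0,0,0],
])

```text
clock: 4.6
position: [459.7, 242.6, 30.6]
ee_rot: [0.014, 1.0, 0.0, 0.0]
contact_force: [-0.1, 1.9, 3.4]
gripper_width: 11.2
```

servo_tool([
  [0,0,-0.5,0,0,0,0],
  [0,0,-1.0,0,0,0,0],
  [0,0,-1.7,0,0,0,0],
  [0,0,-2,0,0,0,0],
  [0,0,-2,0,0,0,0],
  [0,0,-2,0,0,0,0],
  [0,0,-2,0,0,0,0],
  [0,0,-2,0,0,0,0],
  [0,0,-2,0,0,0,0],
  [0,0,-2,0,0,0,0],
  [0,0,-2,0,0,0,0],
  [0,0,-2,0,0,0,0],
])

```text
clock: 5.8
position: [453.3, 29.1, 30.5]
ee_rot: [0.014, 1.0, 0.0, 0.0]
contact_force: [1.3, 4.1, 3.1]
gripper_width: 10.9
```

servo_tool([
  [0,0,-2,0,0,0,0.5],
  [0,0,-1.7,0,0,0,0.5],
  [0,0,-1.2,0,0,0,0.5],
  [0,0,-0.8,0,0,0,0.5],
  [0,0,-0.2,0,0,0,0],
  [0,0,0,0,0,0,0],
  [0,0,0,0,0,0,0],
])

```text
clock: 6.5
position: [451.0, -29.2, 30.5]
ee_rot: [0.032, 1.0, -0.0, -0.0]
contact_force: [2.2, -2.3, 5.4]
gripper_width: 11.0
```

Run:
```python
from h import *
d=snap("top","top2");e=snap("scene","scene2")
s=read_state();print(s["position"],s["ee_rot"],s["contact_force"])
a=e["image"][170:350,230:450];b=d["image"][130:310,300:520]
cv2.imwrite("pics/c3.png",cv2.resize(np.hstack([a,b]),None,fx=1.8,fy=1.8,interpolation=cv2.INTER_CUBIC)[:,:,::-1])
```

```text
[450.94224291 -29.21783997  30.49829203] [ 3.16133533e-02  9.99500062e-01 -4.22361769e-04 -2.06971829e-04] [ 1.29466925 -2.89043633  6.52374533]
```

View pics/c3.png

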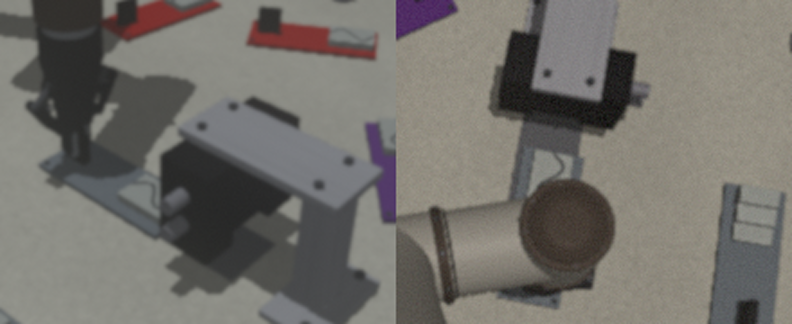

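The carrier now lies in front of the head, still gripped. Its front edge in the top crop is near (518–582, 150), with the inlay just ahead of it. I'll compare the edges numerically.

Run:
```python
from h import *
d=load("top2"); g=cv2.GaussianBlur(d["image"],(0,0),.8).max(2).astype(float)
ex=np.array([np.cos(np.radians(-3.6)),np.sin(np.radians(-3.6))]);ey=np.array([-ex[1],ex[0]]);H=np.array([625.2,-32.9])
for v in list(range(204,236,3))+list(range(288,304,2)):
    s=g[v,345:425]; c=np.array(cross(s,112))+345
    z=0 if v<212 else 8
    q=onz(d,np.c_[c,np.full(len(c),v)],z)[:,:2]-H
    print(v,np.round(c,1),"x",np.round(q@ex,1),"y",np.round(q@ey,1))
for u in (372,376,398,400,402):
    print(u,g[204:224,u].astype(int))
for u in (362,366,370,374,378,382):
    s=g[288:308,u];c=cross(s,112);print(u,c and np.round((onz(d,[u,288+c[-1]],8)[0,:2]-H)@np.c_[ex,ey],1))
```

```text
204 [368.5 403.6 406.2 415.6] x [13.5 29.6 30.8 35.1] y [ 39.8 -41.8 -47.9 -69.7]
207 [367.7 402.2] x [ 5.9 21.7] y [ 40.2 -39.7]
210 [367.3 401.6] x [-1.5 14.1] y [ 40.  -39.5]
213 [366.8 377.9 379.5 401.3] x [-11.3  -6.3  -5.6   4.2] y [ 40.   14.5  10.8 -39.3]
216 [365.9 376.5 387.3 389.8 395.3 401.4] x [-18.9 -14.1  -9.3  -8.1  -5.6  -2.9] y [ 40.8  16.3  -8.4 -14.  -26.8 -40.6]
219 [365.7 376.  389.7 391.9 397.8 403.5] x [-26.1 -21.5 -15.3 -14.3 -11.7  -9.1] y [ 39.9  16.3 -15.  -20.1 -33.7 -46.8]
222 [365.3 375.4 391.2 393.1 397.6 403.1] x [-33.4 -28.9 -21.8 -20.9 -18.9 -16.4] y [ 39.5  16.5 -19.7 -24.1 -34.3 -47. ]
225 [364.4 375.  390.  392.2 396.9 402.7] x [-40.9 -36.2 -29.4 -28.5 -26.4 -23.7] y [ 40.3  16.1 -18.2 -23.1 -33.8 -47.2]
228 [363.7 374.4 384.9 390.4 396.  402.1] x [-48.3 -43.5 -38.8 -36.4 -33.8 -31.1] y [ 40.6  16.3  -7.7 -20.2 -33.  -46.9]
231 [363.6 373.7 379.4 405.2] x [-55.4 -50.9 -48.4 -36.8] y [ 39.6  16.5   3.7 -55.2]
234 [362.8 373.3 377.1 410.6] x [-62.8 -58.1 -56.4 -41.5] y [ 40.2  16.2   7.6 -68.6]
288 [409.4] x [-166.1] y [-85.8]
290 [408.4] x [-171.]
[... 441 characters left out ...]
:,None]
        ~~~^^^^^^
  File "h.py", line 8, in ray
    p=cv2.undistortPoints(uv.reshape(-1,1,2),K,np.array([k,0,0,0.])).reshape(-1,2)
      ~~~~~~~~~~~~~~~~~~~^^^^^^^^^^^^^^^^^^^^^^^^^^^^^^^^^^^^^^^^^^^
cv2.error: OpenCV(4.12.0) /io/opencv/modules/calib3d/src/undistort.dispatch.cpp:347: error: (-215:Assertion failed) CV_IS_MAT(_src) && CV_IS_MAT(_dst) && (_src->rows == 1 || _src->cols == 1) && (_dst->rows == 1 || _dst->cols == 1) && _src->cols + _src->rows - 1 == _dst->rows + _dst->cols - 1 && (CV_MAT_TYPE(_src->type) == CV_32FC2 || CV_MAT_TYPE(_src->type) == CV_64FC2) && (CV_MAT_TYPE(_dst->type) == CV_32FC2 || CV_MAT_TYPE(_dst->type) == CV_64FC2) in function 'cvUndistortPointsInternal'
```

Left inlay edge y=+40 and right edge −39.7. Plate right edge −47 and rear edge −204.6, with the yaw matching. So the carrier has to move +7.2 mm sideways and +104.5 mm in.

servo_tool([
  [0,0,0.36,0,0,0,0],
  [0,0,0.36,0,0,0,0],
  [0,-0.5,0,0,0,0,0],
  [0,-1,0,0,0,0,0],
  [0,-1.2,0,0,0,0,0],
  [0,-1.2,0,0,0,0,0],
  [0,-1.2,0,0,0,0,0],
  [0,-1.2,0,0,0,0,0],
  [0,-1.2,0,0,0,0,0],
  [0,0,0,0,0,0,0],
  [0,0,0,0,0,0,0],
])

```text
clock: 7.7
position: [522.0, -27.8, 30.3]
ee_rot: [0.032, 0.999, -0.001, -0.005]
contact_force: [-5.8, -2.3, 13.6]
gripper_width: 11.0
```

servo_tool([
  [0,-0.8,0,0,0,0,0],
  [0,-0.8,0,0,0,0,0],
  [0,-0.8,0,0,0,0,0],
  [0,-0.5,0,0,0,0,0],
  [0,0,0,0,0,0,0],
  [0,0,0,0,0,0,0],
  [0,0,0,0,0,0,0],
])

```text
clock: 8.4
position: [548.9, -29.7, 30.3]
ee_rot: [0.033, 0.999, -0.002, -0.007]
contact_force: [-10.7, 0.2, 16.7]
gripper_width: 11.1
```

Run:
```python
from h import *
d=snap("top","top3");e=snap("scene","scene3")
s=read_state();print(s["position"],s["ee_rot"],s["contact_force"],s["gripper_width"])
ex=np.array([np.cos(np.radians(-3.6)),np.sin(np.radians(-3.6))]);ey=np.array([-ex[1],ex[0]]);H=np.array([625.2,-32.9])
print("tcp home",(s["position"][:2]-H)@np.c_[ex,ey])
a=e["image"][170:350,230:450];b=d["image"][130:310,300:520]
cv2.imwrite("pics/c4.png",cv2.resize(np.hstack([a,b]),None,fx=1.8,fy=1.8,interpolation=cv2.INTER_CUBIC)[:,:,::-1])
g=cv2.GaussianBlur(d["image"],(0,0),.8).max(2).astype(float)
for v in range(202,262,4):
    c=np.array(cross(g[v,335:425],112))+335
    if len(c)==0: continue
    q=onz(d,np.c_[c,np.full(len(c),v)],8)[:,:2]-H
    print(v,np.round(c,1),"x",np.round(q@ex,1),"y",np.round(q@ey,1))
```

```text
[548.84471661 -29.67931993  30.31845123] [ 0.03269029  0.99943927 -0.00161873 -0.00706227] [-10.48067729  -0.55101045  17.51493866] 10.897119803977645
tcp home [-76.40684186  -1.58006312]
202 [338.3 376. ] x [ 2.2 19.3] y [110.4  23.4]
206 [338.4 377.  423.7] x [-7.4 10.1 31.3] y [108.3  19.5 -88.4]
210 [339.1 378.9 421.4] x [-16.6   1.3  20.6] y [104.7  13.4 -84.4]
214 [339.8 381.3 419.6] x [-25.9  -7.2  10.1] y [101.5   6.1 -81.7]
218 [340.4 383.8 418.4] x [-35.1 -15.6  -0. ] y [ 98.1  -1.  -80.4]
222 [341.7 357.  416. ] x [-44.  -37.1 -10.6] y [ 93.4  58.5 -76.4]
226 [413.3] x [-21.3] y [-71.8]
230 [410.] x [-32.3] y [-65.8]
234 [415.3] x [-39.4] y [-79.4]
238 [414.6] x [-49.1] y [-79.2]
242 [414.] x [-58.7] y [-79.3]
246 [403.1] x [-72.9] y [-56.1]
250 [337.5 360.2 396.7] x [-111.2 -101.1  -85. ] y [ 90.4  39.2 -43.1]
254 [337.6 366.7 395.5] x [-120.3 -107.5  -94.8] y [ 88.4  23.  -41.9]
258 [339.  386.  394.8] x [-128.9 -108.2 -104.3] y [ 83.4 -22.1 -41.9]
```

View pics/c4.png

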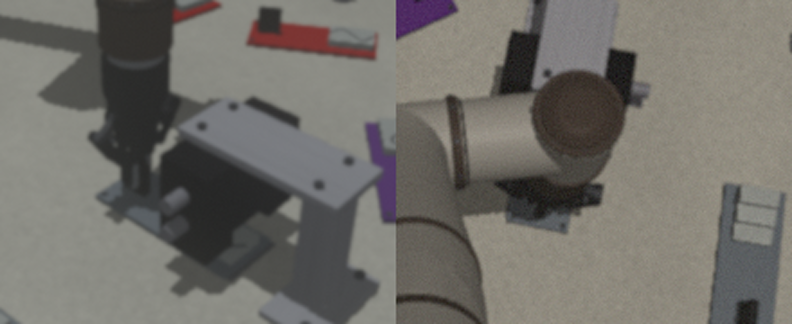

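servo_tool([
  [0,0,0,-0.05,0,0,0],
  [0,0,0,-0.05,0,0,0],
  [0,0,0,0,0,0,0],
  [0,0,0,0,0,0,0],
])

```text
clock: 8.9
position: [549.0, -29.6, 30.3]
ee_rot: [0.033, 0.999, -0.001, -0.007]
contact_force: [-8.9, -1.0, 11.2]
gripper_width: 11.0
```

servo_tool([
  [0,0,0,-0.05,0,0,0],
  [0,-0.15,0,-0.03,0,0,0],
  [0,-0.15,0,0,0,0,0],
  [0,0,0,0,0,0,0],
  [0,0,0,0,0,0,0],
])

```text
clock: 9.4
position: [558.2, -28.1, 31.5]
ee_rot: [0.032, 0.999, -0.0, -0.001]
contact_force: [-0.2, 0.3, -4.2]
gripper_width: 10.9
```

servo_tool([
  [0,0,0,0.08,0,0,0],
  [0,0,0,0,0,0,0],
  [0,0.13,-0.05,0,0,0,0],
  [0,0.13,0,0,0,0,0],
  [0,0,0,0,0,0,0],
  [0,0,0,0,0,0,0],
])

```text
clock: 10.0
position: [555.7, -28.4, 31.4]
ee_rot: [0.032, 1.0, 0.0, 0.0]
contact_force: [0.6, 0.3, -4.4]
gripper_width: 10.8
```

Run:
```python
from h import *
s=read_state();print(s["position"],s["ee_rot"],s["contact_force"])
ex=np.array([np.cos(np.radians(-3.6)),np.sin(np.radians(-3.6))]);ey=np.array([-ex[1],ex[0]]);H=np.array([625.2,-32.9])
print("tcp home",(s["position"][:2]-H)@np.c_[ex,ey])
d=snap("top","top4")
g=cv2.GaussianBlur(d["image"],(0,0),.8).max(2).astype(float)
for v in range(246,264,2):
    c=np.array(cross(g[v,345:425],112))+345
    if len(c)==0: continue
    q=onz(d,np.c_[c,np.full(len(c),v)],8)[:,:2]-H
    print(v,np.round(c,1),"x",np.round(q@ex,1),"y",np.round(q@ey,1))
```

```text
[555.7076823  -28.43146046  31.40232852] [3.15901952e-02 9.99500903e-01 1.39599797e-05 7.24665462e-05] [ 0.55768213  0.33850371 -4.38828665]
tcp home [-69.63577241   0.09626317]
246 [401.6] x [-73.6] y [-52.7]
248 [360.1 396. ] x [-96.6 -80.7] y [ 40.3 -40.8]
250 [360.8 395.4] x [-100.9  -85.6] y [ 37.9 -40.2]
252 [368.2 395.1] x [-102.2  -90.4] y [ 20.3 -40.2]
254 [379.  394.9] x [-102.1  -95. ] y [ -4.8 -40.7]
256 [387.9 393.8] x [-102.8 -100.2] y [-25.5 -38.8]
```

servo_tool([
  [0,0,0,0.05,0,0,0],
  [0,0,0,0.03,0,0,0],
  [0,0,0,0,0,0,0],
  [0,0,0,0,0,0,0],
])

```text
clock: 10.45
position: [555.9, -28.4, 30.7]
ee_rot: [0.032, 1.0, 0.0, 0.0]
contact_force: [-0.3, 0.1, -1.5]
gripper_width: 10.9
```

servo_tool([
  [0,0,0,0.03,0,0,0],
  [0,0,0,0,0,0,0],
  [0,0,0,0,0,0,0],
  [1,0,0,0,0,0,0],
  [1,0,0,0,0,0,0],
  [1,0,0,0,0,0,0],
  [1,0,0,0,0,0,0],
  [1,0,0,0,0,0,0],
  [1,0,0,0,0,0,0],
  [1,0,0,0,0,0,0],
  [1,0,0,0,0,0,0],
])

```text
clock: 11.55
position: [555.7, -28.4, 30.2]
ee_rot: [0.032, 1.0, -0.0, -0.0]
contact_force: [0.0, 1.1, 0.8]
gripper_width: 85.1
```

servo_tool([
  [1,0,0,-1,0,0,0],
  [1,0,0,-2,0,0,0],
  [1,0,0,-2,0,0,0],
  [1,0,0,-2,0,0,0],
  [1,3,0,-2,0,0,0],
  [1,4,0,-2,0,0,0],
  [1,4,0,-2,0,0,0],
  [1,4,0,-2,0,0,0],
  [1,0,0,0,0,0,0],
])

```text
clock: 12.45
position: [402.9, -19.2, 183.3]
ee_rot: [0.031, 1.0, 0.001, 0.002]
contact_force: [0.1, 0.3, 0.1]
gripper_width: 85.5
```

servo_tool([
  [1,0,-4.5,0,0,0,0],
  [1,0,-4.5,0,0,0,0],
  [1,0,-4.5,0,0,0,0],
  [1,0,-4.5,0,0,0,0],
  [1,0,0,0,0,0,0],
  [1,0,0,0,0,0,0],
])

```text
clock: 13.05
position: [394.5, -199.7, 180.3]
ee_rot: [0.033, 0.999, 0.0, 0.0]
contact_force: [-0.3, -0.1, 0.6]
gripper_width: 85.2
```

Run:
```python
from h import *
d=snap("top","top5");e=snap("scene","scene5")
s=read_state();print(s["position"],s["contact_force"])
a=e["image"][170:350,230:450];b=d["image"][130:310,300:520]
cv2.imwrite("pics/c5.png",cv2.resize(np.hstack([a,b]),None,fx=1.8,fy=1.8,interpolation=cv2.INTER_CUBIC)[:,:,::-1])
ex=np.array([np.cos(np.radians(-3.6)),np.sin(np.radians(-3.6))]);ey=np.array([-ex[1],ex[0]]);H=np.array([625.2,-32.9])
g=cv2.GaussianBlur(d["image"],(0,0),.8).max(2).astype(float)
for v in range(208,262,3):
    c=np.array(cross(g[v,340:425],112))+340
    if len(c)==0: continue
    q=onz(d,np.c_[c,np.full(len(c),v)],8)[:,:2]-H
    print(v,np.round(c,1),"x",np.round(q@ex,1),"y",np.round(q@ey,1))
u=np.argwhere(d["image"][215:262,355:400].max(2)<60)[:,::-1]+[355,215]
print("tab",(onz(d,u.mean(0),29)[0,:2]-H)@np.c_[ex,ey],len(u))
```

```text
[ 394.7685015  -198.22112758  180.3075079 ] [-0.41505254 -0.21528625 -0.07191488]
208 [367.4 402.5] x [ 0.9 16.8] y [ 40.7 -40.2]
211 [367.2 402. ] x [-6.4  9.4] y [ 39.9 -40.2]
214 [366.4 401.5] x [-13.9   1.9] y [ 40.5 -40.2]
217 [365.7 401. ] x [-21.4  -5.5] y [ 40.8 -40.2]
220 [365.5 400.5] x [-28.6 -12.9] y [ 39.9 -40.1]
223 [365.  399.8] x [-35.9 -20.3] y [ 39.8 -39.7]
226 [363.9 399.5] x [-43.5 -27.5] y [ 41.  -40.3]
229 [363.7 399. ] x [-50.7 -34.9] y [ 40.2 -40.3]
232 [363.3 398.3] x [-57.9 -42.2] y [ 39.8 -39.9]
235 [362.6 398.1] x [-65.2 -49.4] y [ 40.2 -40.5]
238 [362.3 378.5 386.  403.5] x [-72.4 -65.2 -61.8 -54. ] y [ 39.5   2.8 -14.2 -54. ]
241 [361.7 377.3 399.  417.7] x [-79.6 -72.7 -63.  -54.7] y [ 39.7   4.2 -44.9 -87.3]
244 [360.9 376.4 411.5] x [-87.  -80.1 -64.5] y [ 40.2   5.1 -74.4]
247 [360.6 375.6] x [-94.1 -87.4] y [39.7  5.7]
250 [360.8 374.9] x [-100.9  -94.7] y [38.   6.1]
253 [362.2 374. ] x [-107.2 -102. ] y [33.4  6.8]
256 [361.5 373.4] x [-114.4 -109.2] y [33.8  7.1]
259 [360.8 372.8] x [-121.6 -116.3] y [34.2  7.1]
tab [-96.29258751  19.31799504] 206
```

View pics/c5.png

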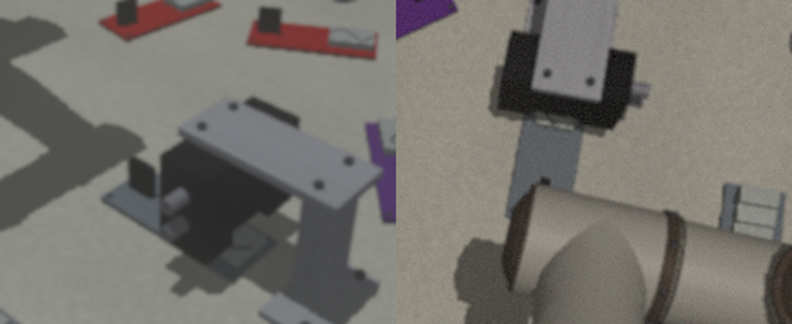

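servo_tool([
  [1,1,-4.5,-1,0,0,0],
  [1,1,-4.5,-1,0,0,0],
  [1,1,-4.5,-1,0,0,0],
  [1,1,-4.5,-1,0,0,0],
  [1,1,-4.5,-1,0,0,0],
  [1,1,-4.5,-1,0,0,0],
  [1,0,0,0,0,0,0],
  [1,0,0,0,0,0,0],
])

```text
clock: 13.95
position: [318.2, -463.8, 239.9]
ee_rot: [0.031, 1.0, 0.0, -0.0]
contact_force: [-0.1, 0.9, 0.2]
gripper_width: 85.3
```

Run:
```python
from h import *
d=snap("top","top6");s=read_state();print(s["position"])
b=d["image"][100:310,300:540]
cv2.imwrite("pics/c6.png",cv2.resize(b,None,fx=2.5,fy=2.5,interpolation=cv2.INTER_CUBIC)[:,:,::-1])
ex=np.array([np.cos(np.radians(-3.6)),np.sin(np.radians(-3.6))]);ey=np.array([-ex[1],ex[0]]);H=np.array([625.2,-32.9])
g=cv2.GaussianBlur(d["image"],(0,0),.8).max(2).astype(float)
for u in (364,366,368,370,382,384,386,388,390):
    c=cross(g[240:270,u],108)
    if c: print(u,np.round((onz(d,[[u,240+c[-1]]]*2,0)[:,:2]-H)@np.c_[ex,ey],1)[0])
for u in range(378,396,3): print(u,g[194:208,u].astype(int))
m=d["image"].max(2); u=np.argwhere(m[225:262,362:398]<65)[:,::-1]+[362,225]
print("tab",(onz(d,[u.mean(0)]*2,29)[0,:2]-H)@np.c_[ex,ey],len(u))
d0=load("top0");w=cv2.absdiff(d0["image"],d["image"]).max(2)[228:326,470:520];print("step diff",(w>40).sum())
```

```text
[ 318.35949257 -463.0035069   239.78184138]
364 [-100.   30.]
366 [-100.2   25.3]
368 [-100.    20.6]
370 [-100.3   15.9]
382 [-100.1  -12.3]
384 [-100.1  -16.9]
386 [-100.3  -21.7]
388 [-100.8  -26.4]
390 [-101.1  -31.2]
378 [67 72 82 92 91 86 88 92 95 95 96 96 96 96]
381 [ 66  74  91 109 111  97  87  89  93  95  95  95  96  96]
384 [ 53  61  76  97 107  98  85  85  92  96  96  96  96  97]
387 [59 65 66 68 75 82 82 82 87 93 95 96 96 95]
390 [ 52  63  70  76  88 101 100  91  86  90  94  95  96  95]
393 [ 45  59  68  74  86 102 109 100  88  86  92  95  96  96]
tab [-69.84458881   0.27567185] 121
step diff 1737
```

View pics/c6.png

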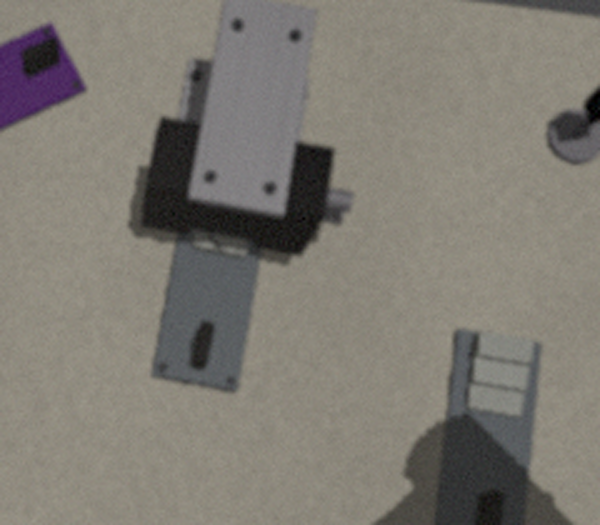

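The carrier is on the inlay. Its rear edge runs from crop (153,377) to (236,390) and its tab is at (202,345), which gives x=−69.8 and y=+0.3 against the target −70 and 0. The step carrier is in place with only the arm's shadow on it, so I'll hand in.

```bash
python3 -c "
from bench import *
print(job_done())"
```

```text
the job is handed in; nothing more can be done
None
```

The grey wavy-groove carrier is on the inlay under the scanner head, released, with the arm clear. I handed the job in at about 14 s. One requirement is in doubt: the carrier may have come about 1 mm off the table for under a second.

- **Final position:** The tab measured at (−69.8, +0.3) mm from home, where (−70, 0) is ideal. The rear edge was at about −100.3 mm against −100, and the sides at about ±40 mm. The edges run parallel to the inlay, so it is square with the head.
- **Possible lift:** On the way in, the carrier stuck and the arm was pressing it down with about 17 N. I eased the arm up, and the carrier then slipped forward about 3 mm too far. After that the tool read about −4 N, roughly the carrier's weight, while standing about 1 mm high. I drew the carrier back while it was in that state, then lowered it again before letting go.
- **Scanner and step carrier:** I saw no sign of contact with the scanner; the largest force change was the 17 N during the stick. The step carrier looked unmoved. My pixel comparison of its area did change, which I put down to the arm's shadow falling there.

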